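Scan a butterfly's code label and dock the reader

ROBOT

A 7-joint arm with a two-finger parallel gripper is mounted at the origin on the work surface. World frame = base frame: x ahead of the robot, y to its left, z up, the work surface at z = 0. Lengths are in m, angles in degrees, forces in N, time in s.
With the tool pointing down it reaches from about 0.425 to 0.875 m from the base axis. Payload 4.7 kg.
Tool frame: the origin (TCP) lies between the finger pads, 19 mm behind the fingertips; this is the grasp point; z points along the fingers, y is the line along which they close (so a half turn about z gives the same grasp; the last joint's range is limited). The gripper opens to 87 mm and grips with 3 to 60 N. Pads are 19 mm wide; open, the fingers measure 117 mm over their backs; the gripper's body (75 mm by 190 mm) begins 51 mm behind the grasp point.
Start: joints at [0.808, 18.392, -4.016, 83.108, 1.295, 78.541, -3.26], TCP at [0.65, -0, 0.241] pointing down, gripper open.
Joint ranges: [-163.93, 163.93], [-17.29, 119.83], [-79.2, 71.16], [3.27, 140.29], [-89.18, 269.18], [5.43, 117.66], [-154.24, 154.24]. Speed limits (degrees/s): [147.25, 147.25, 180, 180, 180, 180, 180].

INTERFACE

Orientations are given as [roll, pitch, yaw] about the fixed x, y, z axes, in that order (R = Rz(yaw) Ry(pitch) Rx(roll)).
In Python, from cell import env, read_camera gives the robot as it stands.
- The arm moves only by the shell command python3 -m jog 'ROWS' [FORCE]. ROWS is JSON, a list of rows, each a list of 5 numbers: the opening, from 0 (shut) to 1 (fully open), then the shift along the tool's x, y, z each as a share of 0.02 m, from -1 to 1, then the turn about the tool's z as a share of 45 degrees, from -1 to 1. In form: [[gripper, x, y, z, yaw], ...]. A call has 1 to 12 rows; each row shifts and turns the commanded pose from where the row before left it, along the tool's axes as they then stand; what a row does not reach is not made up. A row lasts 1/12 s, in which the tool goes at most 41.7 mm and 7.16 degrees, less where a joint would pass 70% of its speed; a pose out of reach is approached as far as the arm can. A call with a number of a shift or a turn outside -1 to 1 is refused whole. A call with a gripper value outside its range is refused whole. The fingers move at their own pace and stop on an object; FORCE is the grip in N (left out, the last holds). Time passes only in rows, so rows that do not move let the fingers close. It gives the time, the measured TCP pose, the force, the opening and the grip force at its end, in the units of the state.
- env.get_obs(): the state, without advancing time (a new reading comes with each control period).
- read_camera(name): name is "scene" or "side" or "wrist"; returns a dict with "color" (480x640x3 uint8, red, green, blue), "range_z" (480x640 float32, m along the optical axis (not along the pixel's ray), 0 where there is no reading), "mtx" (3x3 intrinsics, pixels), "world_from_camera" (4x4, takes a point from camera to world coordinates); the wrist camera has in their place "T_tool_cam" (4x4, takes a point from camera to tool coordinates, whose origin is the TCP and whose axes are the flange's). Camera axes: x right, y down, z forward; pixel columns grow to the right and rows downward; lengths in m; the calibration is good to about 2 mm. The wrist camera is an equidistant fisheye: a pixel r from the principal point sees the ray r / f radians off the axis. A picture is of the moment at which its call begins: read the wrist's pose just before it.
- env.sign_off(): hands the job in; it is judged then, once.
The state is a dict: "time_s": time; "qpos": joint angles; "joint_velocities": joint speeds; "effort": joint torques, N m; "tool_pos": TCP position; "tool_rot": TCP orientation; "force": force on the tool from outside, world axes, zero at the start; "wrist_torque": the same for the moment, N m; "grip_width": finger opening in m; "grasp_force": force on a finger pad.
Only numpy, scipy, OpenCV 4.12 (cv2) and the standard library are available. Lean on these libraries where they do the work, as an engineer would, in place of code of your own. Each camera call takes 0.05 s, during which the arm holds its last target. There are 200 camera calls.

TASK

Take the code reader out of its dock, aim its nose squarely at the middle of the label of the dark brown butterfly with orange bands from about 40 mm away, and hold it steady there for at least one and a half seconds. Then slide it back down into the dock until it is fully home (lowered in, not dropped) and let go. Do not read the blue butterfly's label, do not touch either specimen board, and leave the other things on the bench where they are.

Things in the scene. Friction and masses are not known exactly. Their poses are not given: they have to be found in the camera images.
- reader: Code reader: straight bar 160 mm long, section 36 (x) by 26 (y) mm, about 150 g, white, orange tail, black nose (lowest 16 mm, 30 by 20 mm). Starts upright in the dock, nose down, upper 80 mm out. Origin: centre of the nose face (red window); z points from nose to tail, so it looks along -z.
- reader_grip (a point): Good grip point on the reader's axis, 120 mm from the nose (axes as the reader's): put the TCP here and close along the reader's y (26 mm); the fingers then clear the dock and the palm clears the tail.
- dock: Fixed charging dock: grey block 66 (x) by 56 (y) by 90 mm tall on a black foot 100 by 90 by 8 mm. Vertical sleeve in its top, 39 (x) by 29 (y) mm (1.5 mm play each side of the reader), 4 mm chamfer at the mouth, 80 mm deep. Origin: centre of its underside, below the sleeve, z up. In any of three places, turned up to 0.5 rad.
- dock_floor (a point): Centre of the sleeve's floor, 10 mm above the bench: the reader's nose rests here when fully home. The reader fits nose down, either way round.
- orange_board: Fixed wooden board with a white face 100 mm wide, tipped up 30 degrees: it looks up and to its own -x, which points away from the robot; upper edge 91 mm high. The dark brown, orange-banded butterfly is on the lower half of the face, the code label on the upper half. Origin: centre of its base on the bench, z up; footprint 110 (x) by 100 (y) mm. In any of three places, yaw pi +- 0.5.
- orange_label: The square white label, 36 mm, with a black matrix code, on the dark brown and orange butterfly's board. Origin: centre of the printed face, about 78 mm above the bench; z is its outward normal (30 degrees from vertical, leaning to the board's -x), x runs up the slope, y across the board.
- blue_board: Fixed wooden board with a white face 100 mm wide, tipped up 30 degrees: it looks up and to its own -x, which points away from the robot; upper edge 91 mm high. The blue butterfly is on the lower half of the face, the code label on the upper half. Origin: centre of its base on the bench, z up; footprint 110 (x) by 100 (y) mm. In any of three places, yaw pi +- 0.5.
- blue_label: The square white label, 36 mm, with a black matrix code, on the blue butterfly's board. Origin: centre of the printed face, about 78 mm above the bench; z is its outward normal (30 degrees from vertical, leaning to the board's -x), x runs up the slope, y across the board. Not to be read.
- jar: Bystander: upright clear jar with a cream cap, 60 mm diameter, 100 mm tall, loose. Origin at the centre of its underside, z up.
- puck: Bystander: grey disc lying flat, 80 mm diameter, 20 mm thick, loose. Origin at the centre of its underside.
- cork: Bystander: cork pinning block, 60 (x) by 90 (y) by 25 mm tall, loose. Origin at the centre of its underside.
There are look-alikes about, which are no part of the job. Leave any turquoise or yellow look-alike of the orange_board alone.

How it is judged (in metres and radians):
On the way:
1. the reader is held steady on the brown and orange butterfly's label for 1.5 s: label centre within 12 mm of its aim line, each way, 20 to 65 mm from the nose, square to the label within 12 degrees (x of orange_label in the frame of reader between -0.012 and 0.012 m and y of orange_label in the frame of reader between -0.012 and 0.012 m and z of orange_label in the frame of reader between -0.065 and -0.02 m and angle between the z axis of reader and the z axis of orange_label, either way round below 0.21 rad and linear speed of reader below 0.03 m/s and angular speed of reader below 0.2 rad/s), for 1.5 s.
At the end, for the whole second after the job is handed in: The reader stands nose down in the dock's sleeve, at most 4 mm above its floor, within 6 mm of its centre, upright within 0.06 rad, released and at rest; jar, puck and cork block within 20 mm of where they were, jar upright (x of reader in the frame of dock between -0.006 and 0.006 m and y of reader in the frame of dock between -0.006 and 0.006 m and z of reader in the frame of dock between 0.005 and 0.014 m and angle between reader's own z axis and vertical below 0.06 rad and contact force between the fingers and reader below 0.1 N and linear speed of reader below 0.02 m/s and distance of each of jar, puck, cork from where it was at the start of the episode below 0.02 m and angle between jar's own z axis and vertical below 0.2 rad); the robot touches nothing.
It fails at once if the blue butterfly's label is read (reader held still on it, in the reading position) (x of blue_label in the frame of reader between -0.012 and 0.012 m and y of blue_label in the frame of reader between -0.012 and 0.012 m and z of blue_label in the frame of reader between -0.065 and -0.02 m and angle between the z axis of reader and the z axis of blue_label, either way round below 0.21 rad and linear speed of reader below 0.03 m/s and angular speed of reader below 0.2 rad/s).
It fails at once if a specimen board is touched (over 1 N) (contact force between anything else and orange_board above 1 N or contact force between anything else and blue_board above 1 N).
It fails at once if the reader is dropped into the dock (over 0.5 m/s inside it) (x of reader in the frame of dock between -0.02 and 0.02 m and y of reader in the frame of dock between -0.02 and 0.02 m and z of reader in the frame of dock below 0.085 m and linear speed of reader above 0.5 m/s).
It fails at once if a bystander is knocked away (moved over 20 mm) or the jar tipped (distance of any of jar, puck, cork from where it was at the start of the episode above 0.02 m or angle between jar's own z axis and vertical above 0.2 rad).
It also fails if it takes over 58 s, if anything falls off the work surface, if the arm or the gripper's body presses on something with over 40 N, if the wrist force passes 120 N, or if a joint passes its speed limit or range.

## Working session

There is one attempt and no reset: what is moved stays moved. The work goes in short steps, Python scripts to look and compute and a shell command to move; the robot and the scene stay as the last step left them, time stands still between calls to the robot, and variables do not carry over. Pictures are saved under pics/ and viewed, at most 10 in all, crops included, and the job is handed in when it is done.

```bash
ls -la; mkdir -p pics; python3 - <<'E'
from cell import env, read_camera
import cv2,numpy as np
o=env.get_obs(); print({k:np.round(v,3).tolist() for k,v in o.items()})
ims=[]
for n in ["scene","side","wrist"]:
    c=read_camera(n); np.savez(f"pics/{n}0.npz",**c)
    cv2.imwrite(f"pics/{n}0.png",c["color"][:,:,::-1])
    print(n,c["mtx"].round(1).tolist(),np.round(c.get("world_from_camera",c.get("T_tool_cam")),3).tolist())
E
python3 -m jog 2>&1 | head -20
```

```text
total 12
drwxr-xr-x  3 agent agent 4096 Nov 29 23:56 .
drwxr-xr-x 23 root  root  4096 Nov 29 23:56 ..
drwxr-xr-x  2 agent agent 4096 Nov 29 23:56 pics
{'time_s': 0.0, 'qpos': [0.806, 18.438, -4.017, 83.176, 1.297, 78.54, -3.26], 'joint_velocities': [0.015, 0.05, -0.042, -0.064, -0.019, -0.05, 0.015], 'effort': [-0.0, -49.128, -0.404, -31.253, -0.064, 0.044, 0.0], 'tool_pos': [0.649, -0.0, 0.24], 'tool_rot': [-179.892, 0.007, 90.005], 'force': [-0.567, -0.052, 0.153], 'wrist_torque': [-0.008, -0.016, -0.016], 'grasp_force': 0.0, 'grip_width': 0.087}
scene [[464.4, 0.0, 322.4], [0.0, 464.4, 239.4], [0.0, 0.0, 1.0]] [[-0.369, 0.595, -0.714, 1.342], [0.929, 0.249, -0.273, 0.402], [0.016, -0.764, -0.645, 0.834], [0.0, 0.0, 0.0, 1.0]]
side [[488.1, 0.0, 330.2], [0.0, 488.1, 242.3], [0.0, 0.0, 1.0]] [[-0.904, -0.272, 0.331, 0.146], [-0.428, 0.588, -0.687, 0.907], [-0.008, -0.762, -0.648, 0.85], [0.0, 0.0, 0.0, 1.0]]
wrist [[371.6, 0.0, 320.7], [0.0, 371.6, 244.7], [0.0, 0.0, 1.0]] [[0.001, -0.968, -0.252, 0.069], [1.0, 0.0, 0.001, -0.002], [-0.001, -0.252, 0.968, -0.144], [0.0, 0.0, 0.0, 1.0]]
invalid input
```

View pics/scene0.png

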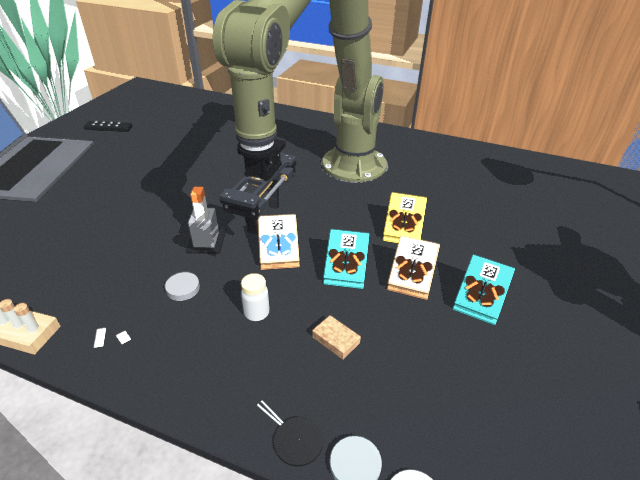

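View pics/side0.png

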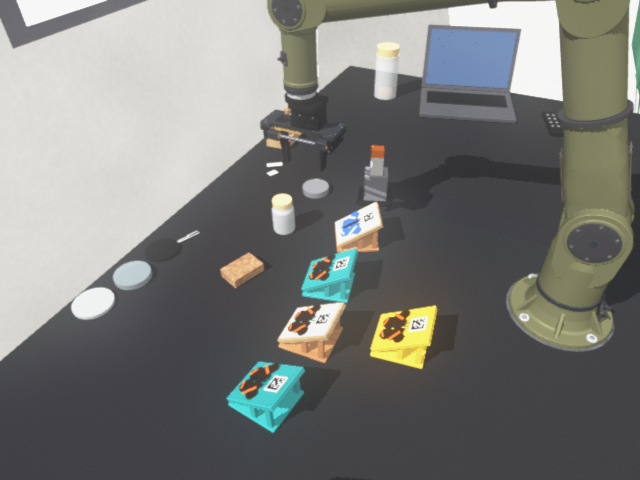

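View pics/wrist0.png

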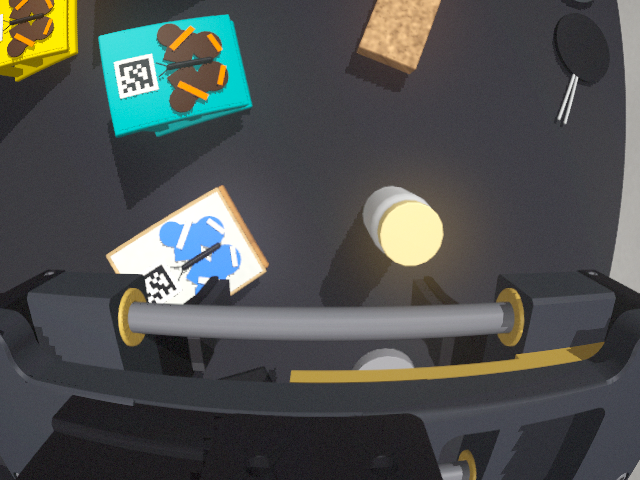

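```bash
cat > h.py <<'E'
import numpy as np,cv2
from scipy.spatial.transform import Rotation as R
def load(n): 
    d=np.load(n); return {k:d[k] for k in d.files}
def rays(c,uv):
    uv=np.atleast_2d(uv).astype(float); K=c["mtx"]
    return np.c_[(uv-K[:2,2])/[K[0,0],K[1,1]],np.ones(len(uv))]
def pts(c,uv):            # depth back-projection
    uv=np.atleast_2d(uv); z=c["range_z"][uv[:,1].astype(int),uv[:,0].astype(int)]
    T=c["world_from_camera"]; p=rays(c,uv)*z[:,None]
    return (p@T[:3,:3].T+T[:3,3])[z>0]
def onz(c,uv,z):          # ray on plane z
    T=c["world_from_camera"]; d=rays(c,uv)@T[:3,:3].T
    return T[:3,3]+d*((z-T[2,3])/d[:,2])[:,None]
def blob(m,near):
    n,l,s,ce=cv2.connectedComponentsWithStats(m.astype(np.uint8))
    ok=[i for i in range(1,n) if s[i,4]>8]
    i=min(ok,key=lambda i:np.hypot(*(ce[i]-near)))
    v,u=np.nonzero(l==i); return np.c_[u,v]
def hsv(c): return cv2.cvtColor(c["color"],cv2.COLOR_RGB2HSV).astype(int)
E
python3 - <<'E'
from h import *
S=load("pics/scene0.npz"); D=load("pics/side0.npz")
def show(t,p): print(t,len(p),"med",np.median(p,0).round(4),"min",p.min(0).round(3),"max",p.max(0).round(3))
for nm,c,sp in [("scene",S,dict(orange=(415,262),blue=(278,241),tail=(198,193),jar=(254,284),puck=(182,284),cork=(337,334),dock=(205,232))),
             ("side",D,dict(orange=(322,318),blue=(352,228),tail=(377,152),jar=(282,202),puck=(316,188),cork=(242,270),dock=(376,184)))]:
    print(nm)
    for k,(u,v) in sp.items():
        r=5 if k in("tail","jar","puck","cork","dock") else 35
        g=np.stack(np.meshgrid(np.arange(u-r,u+r+1),np.arange(v-r,v+r+1)),-1).reshape(-1,2)
        h=hsv(c)
        if k in("orange","blue"):
            m=(h[...,1]<60)&(h[...,2]>170)
            b=blob(m,(u,v)); q=pts(c,b); show(k+" white",q)
            q0=q[(q[:,2]>.02)&(q[:,2]<.1)]
            A=np.c_[q0[:,:2],np.ones(len(q0))]
            for _ in range(3):
                x=np.linalg.lstsq(A,q0[:,2],rcond=None)[0]; e=q0[:,2]-A@x; kk=abs(e)<2*e.std()+1e-6; A=A[kk];q0=q0[kk]
            n=np.r_[-x[:2],1];n/=np.linalg.norm(n)
            print("  normal",n.round(3),"tilt",np.degrees(np.arccos(n[2])).round(1),"az",np.degrees(np.arctan2(n[1],n[0])).round(1),"res",e.std().round(4))
            hull=cv2.minAreaRect(b.astype(np.float32)); print("  rect",np.round(hull[0]),np.round(hull[1]))
        else: show(k,pts(c,g))
E
```

```text
scene
orange white 1302 med [0.4663 0.3158 0.0679] min [0.422 0.264 0.024] max [0.538 0.365 0.093]
  normal [0.5   0.024 0.866] tilt 30.1 az 2.8 res 0.0023
  rect [414. 263.] [41. 50.]
blue white 1297 med [ 0.5167 -0.036   0.0655] min [ 0.344 -0.128 -0.001] max [0.592 0.032 0.093]
  normal [0.436 0.236 0.868] tilt 29.8 az 28.4 res 0.0024
  rect [278. 238.] [47. 38.]
tail 120 med [ 0.5565 -0.235   0.1687] min [ 0.532 -0.254  0.149] max [ 0.568 -0.224  0.174]
jar 120 med [0.728  0.0088 0.1009] min [ 0.711 -0.009  0.097] max [0.747 0.026 0.105]
puck 121 med [ 0.7283 -0.1947  0.0205] min [ 0.707 -0.215  0.018] max [ 0.748 -0.175  0.024]
cork 121 med [0.7312 0.2071 0.0257] min [0.714 0.192 0.022] max [0.746 0.222 0.03 ]
dock 121 med [ 0.5763 -0.2198  0.0608] min [ 0.569 -0.235  0.04 ] max [ 0.586 -0.204  0.08 ]
side
orange white 919 med [0.4613 0.3198 0.0702] min [ 0.425  0.19  -0.003] max [0.55  0.364 0.093]
  normal [0.503 0.025 0.864] tilt 30.2 az 2.9 res 0.0011
  rect [311. 321.] [31. 68.]
blue white 780 med [ 0.5126 -0.0329  0.0654] min [ 0.455 -0.21  -0.004] max [0.606 0.032 0.091]
  normal [0.441 0.237 0.866] tilt 30.0 az 28.2 res 0.0018
  rect [356. 223.] [22. 52.]
tail 120 med [ 0.5461 -0.2313  0.1607] min [ 0.531 -0.246  0.143] max [ 0.563 -0.22   0.174]
jar 121 med [0.7157 0.016  0.099 ] min [ 0.698 -0.01   0.087] max [0.737 0.034 0.103]
puck 121 med [ 0.7184 -0.1867  0.0193] min [ 0.693 -0.218  0.014] max [ 0.746 -0.158  0.024]
cork 120 med [0.719  0.2168 0.0247] min [0.703 0.198 0.018] max [0.742 0.237 0.028]
dock 121 med [ 0.5377 -0.2155  0.0657] min [ 0.523 -0.224  0.045] max [ 0.553 -0.206  0.087]
```

```bash
python3 - <<'E'
from h import *
S=load("pics/scene0.npz"); D=load("pics/side0.npz")
n=np.array([.5*np.cos(.05),.5*np.sin(.05),.866])
g=np.stack(np.meshgrid(np.arange(640),np.arange(480)),-1).reshape(-1,2)
for nm,c,lab,dk in [("scene",S,(417,249),(205,225)),("side",D,(325,321),(377,175))]:
    h=hsv(c)
    # label: dark pixels in the board's upper part -> bounding rect
    w=g[(abs(g-lab)<14).all(1)]; b=w[h[w[:,1],w[:,0],2]<110]
    b=blob(cv2.dilate(np.isin(np.arange(480*640),b[:,1]*640+b[:,0]).reshape(480,640).astype(np.uint8),np.ones((3,3))),lab)
    r=cv2.minAreaRect(b.astype(np.float32)); print(nm,"label px",np.round(r[0],1),np.round(r[1],1),"onz",onz(c,[r[0]],.078).round(4),"depth med",np.median(pts(c,b),0).round(4))
    w=g[(abs(g-dk)<60).all(1)]
    z=c["range_z"][w[:,1],w[:,0]]; w=w[z>0]; p=pts(c,w)
    near=np.hypot(p[:,0]-.55,p[:,1]+.235)<.07; w=w[near];p=p[near]
    hh=h[w[:,1],w[:,0]]
    org=((hh[:,0]<15)&(hh[:,1]>150)&(hh[:,2]>80))
    for t,m in [("tailtop",org&(p[:,2]>.167)),("tail",org),("reader",(p[:,2]>.1)&(p[:,2]<.165)),("docktop",(abs(p[:,2]-.09)<.004)),("dockside",(p[:,2]>.02)&(p[:,2]<.085))]:
        q=p[m]
        if len(q)<5: continue
        r=cv2.minAreaRect(q[:,:2].astype(np.float32)); print(" ",t,len(q),"c",np.round(r[0],4),"size",np.round(r[1],4),"ang",round(r[2],1),"z",q[:,2].min().round(3),q[:,2].max().round(3))
    # vertical-face directions: local normals from dockside
    V=c["range_z"]; 
    q=p[(p[:,2]>.02)&(p[:,2]<.085)]
    from scipy.spatial import cKDTree
    t=cKDTree(q); az=[]
    for i in range(len(q)):
        a=q[t.query_ball_point(q[i],.015)]; a=a-a.mean(0)
        _,s,v=np.linalg.svd(a,full_matrices=False)
        if len(a)>8 and s[2]<.35*s[1] and abs(v[2,2])<.15: az.append(np.degrees(np.arctan2(v[2,1],v[2,0]))%90)
    print("  face az mod 90 hist",np.histogram(az,18,(0,90))[0],np.median(az).round(1))
E
```

```text
scene label px [417.5 249.5] [11. 11.] onz [[0.4497 0.3133 0.078 ]] depth med [0.4525 0.3157 0.0769]
  tailtop 71 c [ 0.5508 -0.241 ] size [0.0361 0.0247] ang 23.4 z 0.167 0.174
  tail 161 c [ 0.5499 -0.2415] size [0.0403 0.0267] ang 19.8 z 0.147 0.174
  reader 284 c [ 0.553  -0.2408] size [0.0394 0.0274] ang 20.6 z 0.1 0.164
  docktop 231 c [ 0.5504 -0.2417] size [0.0714 0.0574] ang 23.2 z 0.086 0.094
  dockside 548 c [ 0.5565 -0.2229] size [0.0477 0.0868] ang 70.7 z 0.02 0.085
  face az mod 90 hist [  0   2   6 112 254  14   0   0   0   0   0   0   0   0   0   0   0   0] 20.9
side label px [323.  317.5] [3. 2.] onz [[0.4511 0.3111 0.078 ]] depth med [0.4516 0.3099 0.0775]
  tailtop 54 c [ 0.548 -0.238] size [0.0315 0.0265] ang 23.4 z 0.167 0.174
  tail 131 c [ 0.5474 -0.237 ] size [0.0316 0.0288] ang 23.4 z 0.147 0.174
  reader 251 c [ 0.548 -0.23 ] size [0.0198 0.04  ] ang 88.6 z 0.101 0.164
  docktop 180 c [ 0.5483 -0.2395] size [0.0643 0.066 ] ang 22.0 z 0.086 0.094
  dockside 431 c [ 0.5422 -0.2202] size [0.064  0.0369] ang 37.9 z 0.02 0.085
  face az mod 90 hist [  0   0   1  92 115   3   0   0   0   0   0   0   0   0   0   0   0   0] 20.2
```

```bash
python3 - <<'E'
import cv2,numpy as np
a=cv2.imread("pics/scene0.png")[170:270,150:290];b=cv2.imread("pics/side0.png")[130:230,310:450]
cv2.imwrite("pics/crop0.png",cv2.resize(np.hstack([a,b]),(784,280),interpolation=cv2.INTER_CUBIC))
E
```

```text
(no output)
```

View pics/crop0.png

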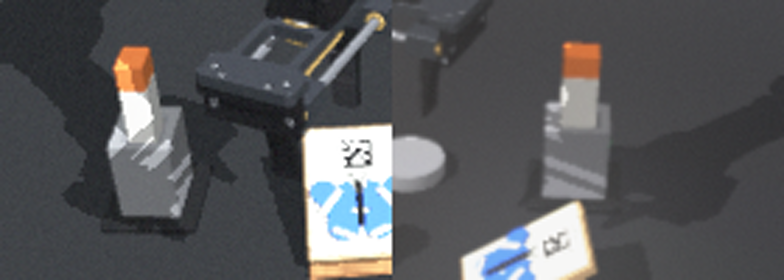

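```bash
python3 -m jog '[[1,0,0,0,0.154],[1,0,0,0,0.154],[1,0,0,0,0.154],[1,0,0,0,0.154],[1,0,0,0,0.154],[1,0,0,0,0.154],[1,0,0,0,0.154],[1,0,0,0,0.154],[1,0,0,0,0.154],[1,0,0,0,0.154],[1,0,0,0,0],[1,0,0,0,0]]'
python3 -m jog '[[1,-1,0.79,0,0],[1,-1,0.79,0,0],[1,-1,0.79,0,0],[1,-1,0.79,0,0],[1,-1,0.79,0,0],[1,-1,0.79,0,0],[1,-1,0.79,0,0],[1,-1,0.79,0,0],[1,-1,0.79,0,0],[1,-1,0.79,0,0],[1,-1,0.79,0,0],[1,-1,0.79,0,0]]'
python3 -m jog '[[1,0,0,0,0],[1,0,0,0,0],[1,0,0,0,0]]'
cat >> h.py <<'E'
def tool(o): 
    T=np.eye(4); T[:3,:3]=R.from_euler("xyz",o["tool_rot"],degrees=True).as_matrix(); T[:3,3]=o["tool_pos"]; return T
def wonz(c,uv,z):   # wrist fisheye ray on plane z (c has world_from_camera set)
    uv=np.atleast_2d(uv).astype(float); K=c["mtx"]; d=(uv-K[:2,2])/[K[0,0],K[1,1]]; r=np.hypot(*d.T)
    v=np.c_[d*(np.sin(r)/np.maximum(r,1e-9))[:,None],np.cos(r)]
    T=c["world_from_camera"]; w=v@T[:3,:3].T
    return T[:3,3]+w*((z-T[2,3])/w[:,2])[:,None]
def wrist(tag):
    from cell import env,read_camera
    o=env.get_obs(); c=read_camera("wrist"); c["world_from_camera"]=tool(o)@c["T_tool_cam"]
    np.savez(f"pics/{tag}.npz",**c); cv2.imwrite(f"pics/{tag}.png",c["color"][:,:,::-1]); return o,c
E
python3 -c "
from h import *
wrist('wrist1')"
```

```text
time_s: 1.15
tool_pos: [0.6498, 0.0001, 0.2409]
tool_rot: [-180.0, 0.0, 20.9]
force: [-0.7, -0.2, -0.8]
grip_width: 0.0871
grasp_force: 0.0
time_s: 2.15
tool_pos: [0.4917, -0.2631, 0.2414]
tool_rot: [180.0, -0.0, 20.9]
force: [0.8, -1.0, 0.3]
grip_width: 0.0868
grasp_force: 0.0
time_s: 2.4
tool_pos: [0.4929, -0.2615, 0.2413]
tool_rot: [-180.0, -0.0, 20.8]
force: [0.6, 1.0, -0.6]
grip_width: 0.0868
grasp_force: 0.0
```

View pics/wrist1.png

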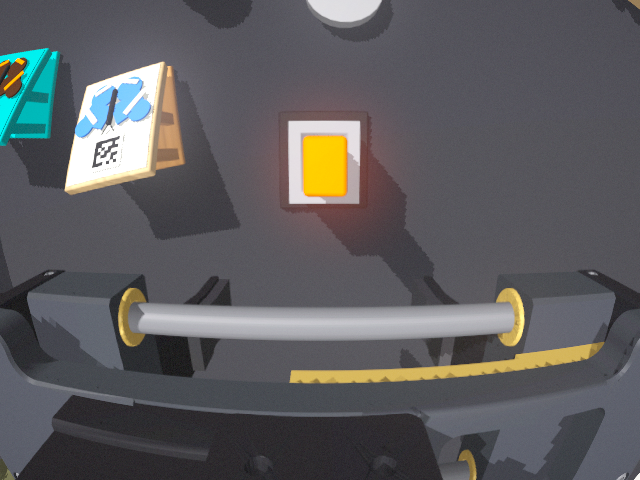

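```bash
python3 - <<'E'
from h import *
c=load("pics/wrist1.npz"); h=hsv(c)
g=np.zeros((480,640),bool); g[100:220,270:380]=1
cl=cv2.morphologyEx
tail=g&(h[...,1]>150)&(h[...,2]>120)
dock=g&(h[...,1]<60)&(h[...,2]>110)|tail
for t,m,z in [("tail",tail,.17),("dock",dock,.09)]:
    b=blob(cl(m.astype(np.uint8),cv2.MORPH_CLOSE,np.ones((5,5))),(325,165)); P=wonz(c,b,z)
    r=cv2.minAreaRect((P[:,:2]*1000).astype(np.float32)); print(t,len(b),b.min(0),b.max(0),np.round(r[0],1),np.round(r[1],1),round(r[2],2))
E
```

```text
tail 2612 [303 136] [346 196] [ 547.3 -242.3] [34.9 24.9] 21.01
dock 7331 [270 103] [365 204] [ 551.7 -235.3] [81.1 74.7] 20.04
```

```bash
python3 - <<'E'
from h import *
c=load("pics/wrist1.npz"); h=hsv(c)
for x in (284,288,292,300,355,359,363,367): print(x,c["color"][150,x].tolist(),end=" ")
print()
for thr in (140,165):
    m=np.zeros((480,640),np.uint8); m[115:212,284:366]=((h[...,2]>thr))[115:212,284:366]
    m=cv2.morphologyEx(m,cv2.MORPH_OPEN,np.ones((3,3)))
    b=blob(m,(325,165)); P=wonz(c,b,.09); r=cv2.minAreaRect((P[:,:2]*1000).astype(np.float32)); print(len(b),b.min(0),b.max(0),np.round(r[0],1),np.round(r[1],1),round(r[2],2))
E
```

```text
284 [113, 88, 85] 288 [184, 176, 177] 292 [229, 224, 226] 300 [213, 205, 207] 355 [227, 222, 226] 359 [202, 193, 196] 363 [111, 69, 68] 367 [103, 61, 55] 
5989 [288 120] [360 203] [ 547.7 -242.5] [66.4 56.8] 20.78
5864 [288 121] [359 203] [ 547.2 -242.3] [65.7 56.1] 20.99
```

```bash
python3 -m jog '[[1,0.73,0.02,0,0],[1,0.73,0.02,0,0],[1,0.73,0.02,0,0],[1,0.73,0.02,0,0],[1,0,0,0,0],[1,0,0,0.9,0],[1,0,0,0.9,0],[1,0,0,0.9,0],[1,0,0,0.9,0],[1,0,0,0.9,0],[1,0,0,0.9,0],[1,0,0,0.15,0]]'
python3 -m jog '[[1,0,0,0,0],[0,0,0,0,0],[0,0,0,0,0],[0,0,0,0,0],[0,0,0,0,0],[0,0,0,0,0],[0,0,0,0,0],[0,0,0,0,0],[0,0,0,0,0],[0,0,0,0,0],[0,0,0,0,0],[0,0,0,0,0]]' 20
```

```text
time_s: 3.45
tool_pos: [0.5463, -0.2412, 0.1266]
tool_rot: [-179.8, 0.3, 20.8]
force: [-0.1, 0.2, -1.2]
grip_width: 0.0872
grasp_force: 0.0
time_s: 4.45
tool_pos: [0.5477, -0.2431, 0.1302]
tool_rot: [180.0, 0.0, 20.7]
force: [-0.0, -0.4, -0.3]
grip_width: 0.0259
grasp_force: 20.0
```

```bash
python3 -m jog '[[0,0,0,-0.4,0],[0,0,0,-0.6,0],[0,0,0,-0.6,0],[0,0,0,-0.6,0],[0,0,0,-0.6,0],[0,0,0,-0.5,0],[0,0,0,0,0],[0,0,0,0,0],[0,0,0,0,0]]'
python3 -m jog '[[0,0.3,0,0,0],[0,0.3,0,0,0],[0,0.3,0,0,0],[0,0.3,0,0,0],[0,0,0,0,0]]'
```

```text
time_s: 5.2
tool_pos: [0.5474, -0.2429, 0.1959]
tool_rot: [-180.0, 0.0, 20.7]
force: [0.5, 0.6, -2.5]
grip_width: 0.0258
grasp_force: 20.0
time_s: 5.62
tool_pos: [0.5712, -0.2341, 0.1956]
tool_rot: [180.0, 0.0, 20.8]
force: [-1.7, -1.2, -1.0]
grip_width: 0.0259
grasp_force: 20.0
```

```bash
python3 -m jog '[[0,0.3,0,0,0],[0,0.3,0,0.05,0],[0,0.3,0,0.05,0],[0,0.3,0,0.05,0],[0,0.3,0,0.1,0],[0,0.3,0,0.1,0],[0,0.2,0,0.05,0],[0,0,0,0,0],[0,0,0,0,0]]'
python3 - <<'E'
from h import *
from cell import env,read_camera
for n in ["scene","side"]:
    c=read_camera(n); np.savez(f"pics/{n}1.npz",**c); cv2.imwrite(f"pics/{n}1.png",c["color"][:,:,::-1])
a=cv2.imread("pics/scene1.png")[130:270,130:330];b=cv2.imread("pics/side1.png")[60:200,290:490]
cv2.imwrite("pics/crop1.png",cv2.resize(np.hstack([a,b]),(800,280),interpolation=cv2.INTER_CUBIC))
E
```

```text
time_s: 6.37
tool_pos: [0.6087, -0.2197, 0.1882]
tool_rot: [180.0, -0.1, 20.7]
force: [-1.5, -0.7, -1.6]
grip_width: 0.026
grasp_force: 20.0
```

View pics/crop1.png

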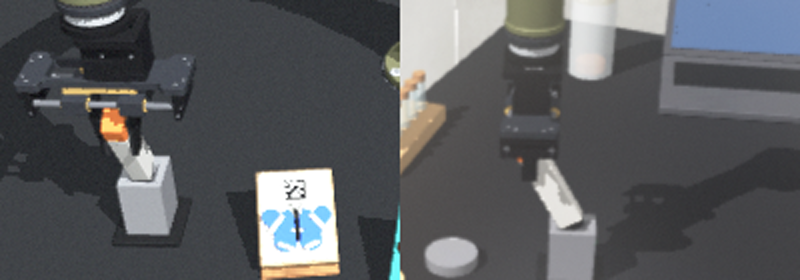

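```bash
python3 -m jog '[[0,0,0,0,0],[0,0,0,0,0],[0,0,0,-0.5,0],[0,0,0,-0.7,0],[0,0,0,-0.7,0],[0,0,0,-0.7,0],[0,0,0,-0.4,0],[0,0,0,0,0],[0,0,0,0,0],[0,0,0,0,0],[0,0,0,0,0],[0,0,0,0,0]]' 45
cat > tilt.py <<'E'
from h import *
from cell import env,read_camera
import sys
tag=sys.argv[1]; o=env.get_obs(); T=tool(o); Ti=np.linalg.inv(T)
g=np.stack(np.meshgrid(np.arange(640),np.arange(480)),-1).reshape(-1,2)
for n in ["scene","side"]:
    c=read_camera(n); np.savez(f"pics/{n}_{tag}.npz",**c); cv2.imwrite(f"pics/{n}_{tag}.png",c["color"][:,:,::-1])
    w=g[c["range_z"].ravel()>0]; p=pts(c,g); q=p@Ti[:3,:3].T+Ti[:3,3]
    m=(q[:,2]>.024)&(q[:,2]<.14)&(abs(q[:,1])<.035)&(q[:,0]>-.12)&(q[:,0]<.06)
    h=hsv(c)[w[:,1],w[:,0]]; m&=(p[:,2]>.095)
    q=q[m]; zz=q[:,2]; print(n,len(q),"z",zz.min().round(3),zz.max().round(3))
    # principal direction and silhouette edges in tool x-z
    L=[];bz=np.arange(.026,zz.max()-.012,.006)
    for z in bz:
        s=q[abs(zz-z)<.004]
        L.append((z,*np.percentile(s[:,0],[5,50,95])) if len(s)>3 else (z,np.nan,np.nan,np.nan))
    L=np.array(L); L=L[~np.isnan(L[:,1])]
    for k,t in ((1,"lo"),(2,"mid"),(3,"hi")):
        f=np.polyfit(L[:,0],L[:,k],1); print("  ",t,"tilt",np.degrees(np.arctan(-f[0])).round(1),"x at z=0",f[1].round(4))
    d=q-q.mean(0); _,s,v=np.linalg.svd(d,full_matrices=False); print("   pc1",v[0].round(3),"y med",np.median(q[:,1]).round(4),"normal",v[2].round(3))
E
python3 tilt.py a
```

```text
time_s: 7.47
tool_pos: [0.6072, -0.2203, 0.2472]
tool_rot: [-179.9, 0.1, 20.7]
force: [0.7, 0.3, -1.3]
grip_width: 0.0258
grasp_force: 45.0
scene 259 z 0.024 0.107
   lo tilt 23.8 x at z=0 -0.0274
   mid tilt 30.2 x at z=0 0.0107
   hi tilt 29.9 x at z=0 0.0142
   pc1 [ 0.582  0.051 -0.812] y med -0.0087 normal [ 0.485 -0.823  0.296]
side 410 z 0.024 0.108
   lo tilt 27.9 x at z=0 -0.0313
   mid tilt 28.1 x at z=0 -0.0133
   hi tilt 29.5 x at z=0 0.0084
   pc1 [-0.545  0.029  0.838] y med -0.013 normal [0.193 0.977 0.092]
```

```bash
cat > faces.py <<'E'
from h import *
import sys
from scipy.spatial import cKDTree
from cell import env
tag=sys.argv[1]; o=env.get_obs(); Ti=np.linalg.inv(tool(o))
zmin=float(sys.argv[2]) if len(sys.argv)>2 else .095
g=np.stack(np.meshgrid(np.arange(640),np.arange(480)),-1).reshape(-1,2)
for n in ["scene","side"]:
    c=load(f"pics/{n}_{tag}.npz"); p=pts(c,g); q=p@Ti[:3,:3].T+Ti[:3,3]
    m=(q[:,2]>.026)&(q[:,2]<.14)&(abs(q[:,1])<.03)&(abs(q[:,0]+.5774*q[:,2])<.035)&(p[:,2]>zmin); q=q[m]
    t=cKDTree(q); N=[]
    for x in q:
        a=q[t.query_ball_point(x,.009)]; a=a-a.mean(0); _,s,v=np.linalg.svd(a,full_matrices=False) if len(a)>5 else (0,0,np.zeros((3,3))); N.append(v[2])
    N=np.array(N)
    for nm,sel in (("yface",abs(N[:,1])>.9),("xface",(abs(N[:,0])>.75)&(abs(N[:,1])<.4))):
        a=q[sel]
        if len(a)<12: print(n,nm,len(a)); continue
        for _ in range(3):
            mu=a.mean(0); v=np.linalg.svd(a-mu,full_matrices=False)[2][2]; e=(a-mu)@v; a=a[abs(e)<2.5*e.std()+1e-5]
        k=1 if nm=="yface" else 0; v=v*np.sign(v[k]); print(n,nm,len(a),"n",v.round(3),"d",(v@mu).round(4),"rms",e.std().round(4),"tilt",np.degrees(np.arctan2(v[2],v[0])).round(1), "mean",mu.round(3))
        if nm=="yface":   # centre line of this face: edges perpendicular to each candidate tilt
            b=[]
            for th in np.arange(24,37,.5):
                u=a[:,0]*np.cos(np.radians(th))+a[:,2]*np.sin(np.radians(th)); lo,hi=np.percentile(u,[4,96]); b.append((hi-lo,th,(hi+lo)/2))
            print("   narrowest",np.round(min(b),4))
E
python3 faces.py a
```

```text
scene yface 74 n [0.006 1.    0.   ] d -0.0138 rms 0.0005 tilt 2.7 mean [-0.041 -0.014  0.059]
   narrowest [ 2.49e-02  3.15e+01 -4.70e-03]
scene xface 126 n [0.863 0.023 0.505] d 0.0111 rms 0.0009 tilt 30.4 mean [-0.022  0.     0.06 ]
side yface 289 n [-0.037  0.999 -0.026] d -0.0136 rms 0.0022 tilt -144.6 mean [-0.043 -0.014  0.062]
   narrowest [ 2.89e-02  3.00e+01 -6.60e-03]
side xface 33 n [0.615 0.648 0.45 ] d -0.0129 rms 0.0037 tilt 36.2 mean [-0.059 -0.003  0.056]
```

```bash
python3 -m jog '[[0,0,0,0,0.133],[0,0,0,0,0.133],[0,0,0,0,0.133],[0,0,-0.3,0,0],[0,-0.1,-0.6,0,0],[0,-0.3,-0.9,0,0],[0,-0.3,-0.9,0,0],[0,-0.3,-0.9,0,0],[0,-0.3,-0.9,0,0],[0,-0.3,-0.9,0,0],[0,-0.3,-0.9,0,0],[0,-0.3,-0.9,0,0]]'
python3 -m jog '[[0,-0.3,-0.9,0,0],[0,-0.3,-0.9,0,0],[0,-0.3,-0.9,0,0],[0,-0.3,-0.9,0,0],[0,-0.3,-0.9,0,0],[0,-0.3,-0.9,0,0],[0,-0.3,-0.9,0,0],[0,-0.3,-0.9,0,0],[0,-0.3,-0.9,0,0],[0,-0.3,-0.9,0,0],[0,-0.3,-0.9,0,0],[0,-0.3,-0.9,0,0]]'
python3 -m jog '[[0,-0.3,-0.9,0,0],[0,-0.3,-0.9,0,0],[0,-0.3,-0.9,0,0],[0,-0.3,-0.9,0,0],[0,-0.3,-0.9,0,0],[0,-0.3,-0.9,0,0],[0,-0.3,-0.9,0,0],[0,-0.3,-0.9,0,0],[0,-0.2,-0.6,0,0],[0,-0.1,-0.3,0,0],[0,0,0,0,0],[0,0,0,0,0]]'
python3 -c "
from h import *
wrist('wrist2')"
```

```text
time_s: 8.57
tool_pos: [0.556, -0.0764, 0.2483]
tool_rot: [-180.0, -0.0, 3.0]
force: [0.0, -0.5, -2.0]
grip_width: 0.0255
grasp_force: 45.0
time_s: 9.57
tool_pos: [0.4732, 0.1354, 0.2484]
tool_rot: [180.0, -0.0, 3.0]
force: [0.8, 1.3, -1.6]
grip_width: 0.0259
grasp_force: 45.0
time_s: 10.57
tool_pos: [0.4125, 0.2926, 0.2482]
tool_rot: [180.0, -0.0, 2.9]
force: [0.2, 0.1, -1.8]
grip_width: 0.0256
grasp_force: 45.0
```

View pics/wrist2.png

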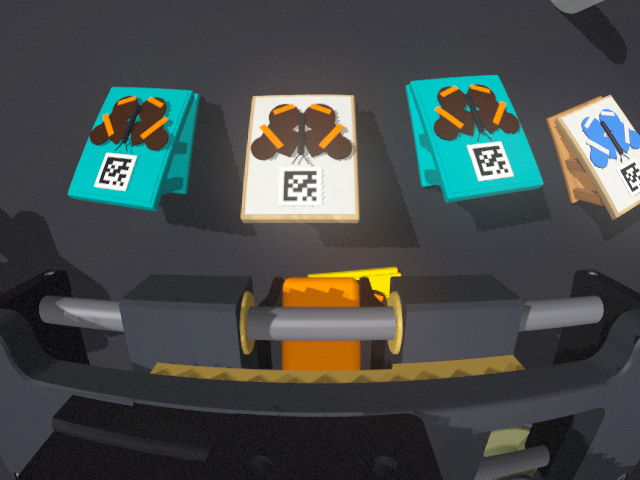

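```bash
python3 - <<'E'
from h import *
c=load("pics/wrist2.npz"); h=hsv(c)
m=np.zeros((480,640),np.uint8); m[164:208,276:326]=(h[...,2]<110)[164:208,276:326]
m=cv2.morphologyEx(m,cv2.MORPH_CLOSE,np.ones((7,7))); b=blob(m,(300,186)); r=cv2.minAreaRect(b.astype(np.float32))
ce=np.mean(cv2.boxPoints(r),0); print(r,b.min(0),b.max(0)); print("label",wonz(c,[ce],.078).round(4))
n=np.array([.5,.025,.866]); 
# depth check
K=c["mtx"]; z=np.median(c["range_z"][180:193,294:307]); d=(ce-K[:2,2])/K[0,0]; rr=np.hypot(*d); ray=np.r_[d*np.sin(rr)/rr,np.cos(rr)]; T=c["world_from_camera"]
print("depth label",(T[:3,3]+T[:3,:3]@(ray*z/ray[2])).round(4))
# yaw: left/right label columns -> bottom edge direction
bx=cv2.boxPoints(r); W=wonz(c,bx,.078); print((W[:,:2]*1000).round(1).tolist())
lab=wonz(c,[ce],.078)[0]
from cell import env
T=tool(env.get_obs()); l=np.linalg.inv(T)@np.r_[lab,1]; print("label in tool",l[:3].round(4),"need move tool",(l[:3]-[-.0855,0,.1354]).round(4), T[:3,3])
E
```

```text
((299.5, 185.5), (27.0, 31.0), 90.0) [284 172] [315 199]
label [[0.4485 0.3123 0.078 ]]
depth label [0.4486 0.3123 0.0789]
[[459.4, 325.9], [460.5, 299.8], [437.5, 298.6], [436.3, 325.1]]
label in tool [ 0.0364 -0.0188  0.1702] need move tool [ 0.1219 -0.0188  0.0348] [0.41294902 0.29195568 0.24823432]
```

```bash
python3 -m jog '[[0,0.4,-0.1,0,0],[0,0.8,-0.14,0,0],[0,0.9,-0.14,0,0],[0,0.9,-0.14,0,0],[0,0.9,-0.14,0,0],[0,0.9,-0.14,0,0],[0,0.8,-0.14,0,0],[0,0.5,0,0,0],[0,0,0,0,0],[0,0,0,0,0],[0,0,0,0,0]]'; python3 tilt.py b >/dev/null; python3 faces.py b .115
```

```text
time_s: 11.53
tool_pos: [0.5331, 0.3172, 0.2481]
tool_rot: [180.0, 0.0, 2.7]
force: [-0.0, -0.1, -2.0]
grip_width: 0.0257
grasp_force: 45.0
scene yface 0
scene xface 154 n [0.869 0.016 0.495] d 0.0101 rms 0.0008 tilt 29.7 mean [-0.023  0.     0.061]
side yface 417 n [-0.007  1.    -0.026] d -0.0147 rms 0.0011 tilt -105.1 mean [-0.043 -0.013  0.062]
   narrowest [ 2.81e-02  3.10e+01 -5.30e-03]
side xface 244 n [ 0.874 -0.04   0.484] d -0.0262 rms 0.0011 tilt 29.0 mean [-0.062  0.     0.057]
```

```bash
python3 -m jog '[[0,0.08,0.05,0.3,0],[0,0,0,0.4,0],[0,0,0,0.4,0],[0,0,0,0.4,0],[0,0,0,0.25,0],[0,0,0,0,0],[0,0,0,0,0],[0,0,0,0,0],[0,0,0,0,0]]'; python3 tilt.py c >/dev/null; python3 faces.py c .1
```

```text
time_s: 12.38
tool_pos: [0.5357, 0.3167, 0.2138]
tool_rot: [-180.0, -0.1, 2.7]
force: [-0.4, 0.5, -1.4]
grip_width: 0.0253
grasp_force: 45.0
scene yface 0
scene xface 136 n [ 0.863 -0.002  0.505] d 0.0106 rms 0.0007 tilt 30.3 mean [-0.024 -0.     0.062]
side yface 400 n [ 0.003  1.    -0.017] d -0.0147 rms 0.0012 tilt -80.7 mean [-0.043 -0.014  0.061]
   narrowest [ 2.77e-02  3.15e+01 -4.80e-03]
side xface 228 n [ 0.878 -0.037  0.477] d -0.0272 rms 0.0012 tilt 28.5 mean [-0.063 -0.     0.058]
```

```bash
python3 -c "
import cv2,numpy as np
a=cv2.imread('pics/scene_c.png')[130:330,320:520];b=cv2.imread('pics/side_c.png')[190:390,220:420]
cv2.imwrite('pics/crop2.png',cv2.resize(np.hstack([a,b]),(800,400),interpolation=cv2.INTER_CUBIC))"
```

```text
(no output)
```

View pics/crop2.png

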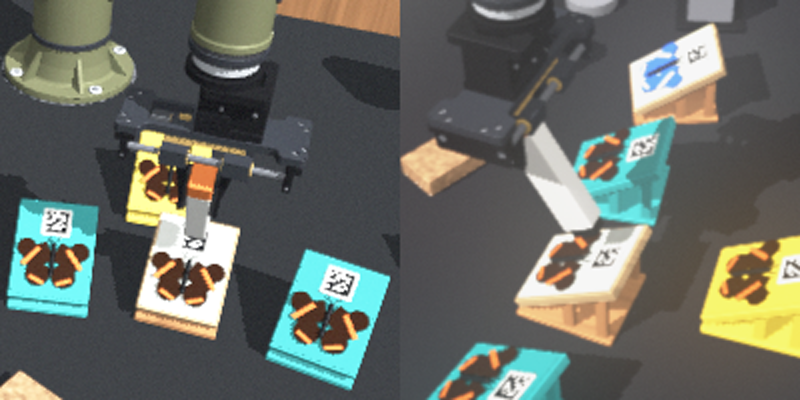

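```bash
for i in 1 2; do python3 -m jog '[[0,0,0,0,0],[0,0,0,0,0],[0,0,0,0,0],[0,0,0,0,0],[0,0,0,0,0],[0,0,0,0,0],[0,0,0,0,0],[0,0,0,0,0],[0,0,0,0,0],[0,0,0,0,0],[0,0,0,0,0],[0,0,0,0,0]]'; done
python3 - <<'E'
# aim residual in the reader frame over plausible offsets
from h import *
from cell import env
T=tool(env.get_obs())
for lab in ([.4485,.3123,.078],[.4511,.3145,.078]):
  l=(np.linalg.inv(T)@np.r_[lab,1])[:3]
  for th,u in ((28.5,-.009),(29.5,-.008),(30.5,-.006)):
    s,c=np.sin(np.radians(th)),np.cos(np.radians(th))
    print(th,"x",round(l[0]*c+l[2]*s-u,4),"y",l[1].round(4),"dist",round(-l[0]*s+l[2]*c-.12,4))
E
```

```text
time_s: 13.48
tool_pos: [0.5354, 0.3165, 0.2133]
tool_rot: [180.0, -0.0, 2.7]
force: [0.6, -0.3, -2.0]
grip_width: 0.0256
grasp_force: 45.0
time_s: 14.48
tool_pos: [0.5354, 0.3165, 0.2133]
tool_rot: [180.0, -0.0, 2.7]
force: [0.2, 0.0, -2.1]
grip_width: 0.026
grasp_force: 45.0
28.5 x -0.0029 y 0.0 dist 0.0404
29.5 x -0.0011 y 0.0 dist 0.0406
30.5 x -0.0003 y 0.0 dist 0.0407
28.5 x -0.0006 y -0.0021 dist 0.0391
29.5 x 0.0012 y -0.0021 dist 0.0392
30.5 x 0.002 y -0.0021 dist 0.0393
```

```bash
python3 -m jog '[[0,0,0,-0.3,0],[0,0,0,-0.5,0],[0,0,0,-0.5,0],[0,0,0,-0.45,0],[0,0.05,0.3,0,0],[0,0.05,0.6,0,0],[0,0.08,0.9,0,0],[0,0.08,0.9,0,0],[0,0.08,0.9,0,0],[0,0.08,0.9,0,0],[0,0.08,0.9,0,0],[0,0.08,0.9,0,0]]'
python3 -m jog '[[0,0.08,0.9,0,0],[0,0.08,0.9,0,0],[0,0.08,0.9,0,0],[0,0.08,0.9,0,0],[0,0.08,0.9,0,0],[0,0.08,0.9,0,0],[0,0.08,0.9,0,0],[0,0.08,0.9,0,0],[0,0.08,0.9,0,0],[0,0.08,0.9,0,0],[0,0.08,0.9,0,0],[0,0.08,0.9,0,0]]'
python3 -m jog '[[0,0.08,0.9,0,0],[0,0.08,0.9,0,0],[0,0.08,0.9,0,0],[0,0.08,0.9,0,0],[0,0.08,0.9,0,0],[0,0.08,0.9,0,0],[0,0.08,0.9,0,0],[0,0.08,0.9,0,0],[0,0.05,0.6,0,0],[0,0.05,0.3,0,0],[0,0,0,0,0],[0,0,0,0,0]]'
python3 -m jog '[[0,0,0,0,-0.133],[0,0,0,0,-0.133],[0,0,0,0,-0.136],[0,0,0,0,0],[0,0,0,0,0],[0,0,0,0,0]]'; python3 tilt.py d >/dev/null; python3 faces.py d .105
python3 - <<'E'
from h import *
from cell import env
o=env.get_obs(); T=tool(o); print(T[:3,3].round(4),o["tool_rot"])
print("dock in tool",(np.linalg.inv(T)@[.5477,-.2427,.09,1])[:3].round(4))
E
```

```text
time_s: 15.48
tool_pos: [0.5529, 0.1885, 0.2478]
tool_rot: [179.9, 0.0, 2.7]
force: [0.2, 0.3, -1.0]
grip_width: 0.0254
grasp_force: 45.0
time_s: 16.48
tool_pos: [0.5818, -0.0261, 0.2478]
tool_rot: [180.0, 0.1, 2.7]
force: [-0.6, -0.2, -1.2]
grip_width: 0.0255
grasp_force: 45.0
time_s: 17.48
tool_pos: [0.6048, -0.1842, 0.248]
tool_rot: [-179.9, 0.0, 2.7]
force: [0.1, -0.4, -2.0]
grip_width: 0.026
grasp_force: 45.0
time_s: 17.98
tool_pos: [0.6052, -0.1838, 0.2483]
tool_rot: [-180.0, -0.0, 20.8]
force: [0.1, 0.0, -2.5]
grip_width: 0.0258
grasp_force: 45.0
scene yface 65 n [-0.004  1.    -0.003] d -0.0137 rms 0.0005 tilt -142.0 mean [-0.043 -0.014  0.062]
   narrowest [ 2.43e-02  2.80e+01 -9.00e-03]
scene xface 133 n [0.867 0.028 0.497] d 0.0106 rms 0.0008 tilt 29.8 mean [-0.023 -0.001  0.062]
side yface 286 n [-0.016  0.999 -0.033] d -0.0154 rms 0.0022 tilt -115.4 mean [-0.042 -0.014  0.063]
   narrowest [ 2.79e-02  3.25e+01 -2.70e-03]
side xface 31 n [ 0.867 -0.007  0.498] d -0.0251 rms 0.0005 tilt 29.8 mean [-0.06  -0.002  0.054]
[ 0.6051 -0.1843  0.2483] [-1.79997144e+02 -8.64528824e-03  2.07760923e+01]
dock in tool [-0.0744  0.0343  0.1583]
```

```bash
python3 -m jog '[[0,-0.28,0.4,0,0],[0,-0.3,0.7,0,0],[0,0,0.63,0,0],[0,0,0,0,0],[0,0,0,0.4,0],[0,0,0,0.6,0],[0,0,0,0.6,0],[0,0,0,0.6,0],[0,0,0,0.4,0],[0,0,0,0,0],[0,0,0,0,0]]'
python3 -m jog '[[0,0,0,0.2,0],[0,0,0,0.2,0],[0,0,0,0.2,0],[0,0,0,0.1,0],[0,0,0,0,0],[0,0,0,0,0]]' 25
```

```text
time_s: 19.0
tool_pos: [0.6062, -0.2207, 0.1952]
tool_rot: [-179.9, 0.1, 20.9]
force: [-0.9, -0.7, -1.4]
grip_width: 0.0254
grasp_force: 45.0
time_s: 19.5
tool_pos: [0.6063, -0.2214, 0.1824]
tool_rot: [180.0, 0.0, 20.8]
force: [-0.6, -0.5, -0.6]
grip_width: 0.026
grasp_force: 25.0
```

```bash
python3 -m jog '[[0,-0.3,0,0,0],[0,-0.3,0,-0.1,0],[0,-0.3,0,-0.1,0],[0,-0.3,0,-0.05,0],[0,-0.3,0,-0.05,0],[0,-0.3,0,-0.05,0],[0,-0.3,0,-0.05,0],[0,-0.3,0,0,0],[0,0,0,0,0],[0,0,0,0,0]]'; python3 tilt.py e; 
sed -i 's/abs(q\[:,0\]+.5774\*q\[:,2\])<.035/abs(q[:,0]+np.tan(TH)*q[:,2])<.035/; s/^tag=sys.argv\[1\];/TH=np.radians(float(sys.argv[3]) if len(sys.argv)>3 else 30); tag=sys.argv[1];/' faces.py; python3 faces.py e .095 5
```

```text
time_s: 20.33
tool_pos: [0.5643, -0.2374, 0.1926]
tool_rot: [179.9, -0.4, 20.9]
force: [4.5, 2.1, 6.8]
grip_width: 0.0255
grasp_force: 25.0
scene 291 z 0.024 0.098
   lo tilt 28.2 x at z=0 0.013
   mid tilt 11.1 x at z=0 0.0177
   hi tilt 10.5 x at z=0 0.0207
   pc1 [ 0.265  0.048 -0.963] y med -0.0068 normal [ 0.628 -0.767  0.135]
side 302 z 0.024 0.097
   lo tilt 10.2 x at z=0 -0.0175
   mid tilt 8.0 x at z=0 -0.0034
   hi tilt 10.6 x at z=0 0.0157
   pc1 [ 0.226 -0.018 -0.974] y med -0.0135 normal [-0.074 -0.997  0.001]
scene yface 66 n [0.015 1.    0.007] d -0.0132 rms 0.0006 tilt 23.9 mean [-0.012 -0.013  0.065]
   narrowest [2.85e-02 2.40e+01 1.65e-02]
scene xface 170 n [ 0.985 -0.     0.173] d 0.0175 rms 0.0015 tilt 9.9 mean [0.007 0.    0.06 ]
side yface 227 n [-0.035  0.999 -0.004] d -0.0136 rms 0.0023 tilt -173.4 mean [-0.011 -0.014  0.06 ]
   narrowest [3.51e-02 2.40e+01 1.42e-02]
side xface 6
```

```bash
python3 -m jog '[[0,-0.2,0,-0.05,0],[0,-0.2,0,-0.05,0],[0,-0.2,0,0,0],[0,-0.2,0,0,0],[0,-0.2,0,0,0],[0,0,0,0,0],[0,0,0,0,0]]'; python3 tilt.py f >/dev/null;  python3 faces.py f .095 0
python3 -c "
from h import *
from cell import env
T=tool(env.get_obs()); print((np.linalg.inv(T)@[.5477,-.2429,.09,1])[:3].round(4))"
```

```text
time_s: 21.02
tool_pos: [0.5461, -0.2447, 0.1957]
tool_rot: [179.8, -0.4, 20.9]
force: [4.0, 3.3, 10.6]
grip_width: 0.0261
grasp_force: 25.0
scene yface 68 n [0.016 1.    0.001] d -0.0133 rms 0.0005 tilt 4.3 mean [ 0.002 -0.013  0.063]
   narrowest [ 0.0318 24.      0.0282]
scene xface 196 n [0.998 0.044 0.037] d 0.0211 rms 0.0016 tilt 2.1 mean [0.019 0.    0.063]
side yface 236 n [-0.038  0.999  0.001] d -0.0139 rms 0.0023 tilt 178.2 mean [ 0.001 -0.014  0.062]
   narrowest [ 0.0405 24.      0.0268]
side xface 4
[ 0.0014 -0.0015  0.1057]
```

```bash
python3 -m jog '[[0,-0.05,-0.07,0,0],[0,0,0,0.1,0],[0,0,0,0.1,0],[0,0,0,0.1,0],[0,0,0,0.1,0],[0,0,0,0,0],[0,0,0,0,0]]'
```

```text
time_s: 21.7
tool_pos: [0.5475, -0.2438, 0.1933]
tool_rot: [179.6, -0.8, 20.9]
force: [1.8, 5.6, 30.8]
grip_width: 0.0262
grasp_force: 25.0
```

```bash
python3 -m jog '[[0,0,0,-0.2,0],[0,0,0,-0.2,0],[0,0,0,-0.1,0],[0,0,0,0,0],[0,0,0,0,0],[0,0,0,0,0]]'; python3 tilt.py g >/dev/null;  python3 faces.py g .095 0
python3 - <<'E'
from h import *
from cell import env
T=tool(env.get_obs()); print((np.linalg.inv(T)@[.5477,-.2429,.09,1])[:3].round(4))
a=cv2.imread("pics/scene_g.png")[150:270,150:270];b=cv2.imread("pics/side_g.png")[100:220,320:440]
cv2.imwrite("pics/crop3.png",cv2.resize(np.hstack([a,b]),(800,400),interpolation=cv2.INTER_CUBIC))
E
```

```text
time_s: 22.2
tool_pos: [0.5423, -0.2444, 0.1943]
tool_rot: [180.0, -0.1, 20.8]
force: [6.1, 1.0, 1.9]
grip_width: 0.0258
grasp_force: 25.0
scene yface 72 n [-0.006  1.    -0.004] d -0.0135 rms 0.0005 tilt -147.7 mean [ 0.004 -0.013  0.064]
   narrowest [ 0.035  24.      0.0308]
scene xface 192 n [ 0.998  0.058 -0.001] d 0.0215 rms 0.0017 tilt -0.1 mean [0.022 0.    0.06 ]
side yface 237 n [ 0.03   0.999 -0.011] d -0.0144 rms 0.0021 tilt -20.0 mean [ 0.004 -0.014  0.062]
   narrowest [ 0.0414 24.      0.0294]
side xface 4
[0.0055 0.0004 0.1043]
```

View pics/crop3.png

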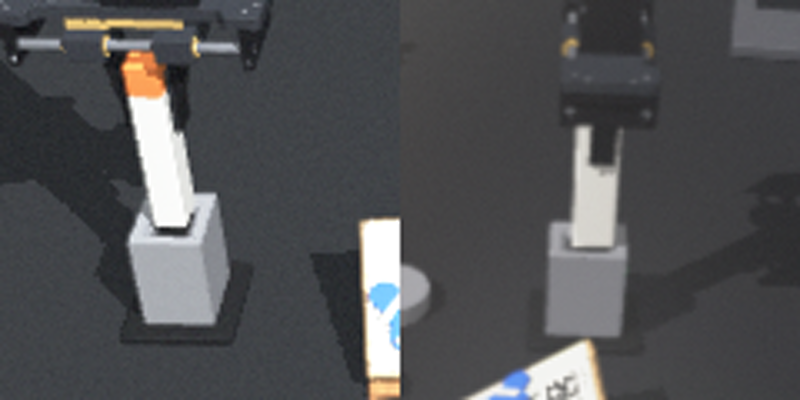

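```bash
python3 -m jog '[[0,0.1,0,0,0],[0,0,0,0,0],[0,0,0,0.1,0],[0,0,0,0.1,0],[0,0,0,0.1,0],[0,0,0,0,0],[0,0,0,0,0]]'
```

```text
time_s: 22.88
tool_pos: [0.5447, -0.2437, 0.1931]
tool_rot: [179.9, -0.2, 20.8]
force: [-0.4, 2.9, 22.6]
grip_width: 0.0259
grasp_force: 25.0
```

```bash
cat > rel.py <<'E'
from h import *
import sys
from cell import env,read_camera
T=tool(env.get_obs()); Ti=np.linalg.inv(T)
Rz=R.from_euler("z",-20.85,degrees=True).as_matrix()
g=np.stack(np.meshgrid(np.arange(640),np.arange(480)),-1).reshape(-1,2)
print("tcp in dock",(Rz@(T[:3,3]-[.5477,-.2429,0])).round(4))
for n in ["scene","side"]:
    c=read_camera(n); p=pts(c,g); p=(p-[.5477,-.2429,0])@Rz.T
    p=p[(abs(p[:,0])<.045)&(abs(p[:,1])<.04)]
    top=p[:,2]>.1
    def face(m,k,s):   # iterative plane fit for face with outward axis k, sign s
        a=p[m]; ref=np.median(np.sort(s*a[:,k])[-max(20,len(a)//3):]); a=a[abs(s*a[:,k]-ref)<.006]
        o=[i for i in range(3) if i!=k]
        for _ in range(4):
            A=np.c_[a[:,o],np.ones(len(a))]; x=np.linalg.lstsq(A,a[:,k],rcond=None)[0]; e=a[:,k]-A@x; a=a[abs(e)<2*e.std()+1e-5]
        return x,o,len(a)
    for k,s,nm in ((0,1,"x+"),(1,1,"y+"),(0,-1,"x-")):
        if (n,nm) in (("scene","x-"),("side","x+")): continue
        for t,m in (("reader",(p[:,2]>.098)&(p[:,2]<.165)),("dock",(p[:,2]>.025)&(p[:,2]<.082))):
            x,o,N=face(m,k,s); zz=.13 if t=="reader" else .055
            print(n,nm,t,N,"pos",(x[1]*zz+x[2]).round(4),"lean",np.degrees(x[1]).round(1),"skew",np.degrees(x[0]).round(1), "at .09:",(x[1]*.09+x[2]).round(4))
E
python3 rel.py
```

```text
tcp in dock [-0.0031  0.0004  0.1931]
scene x+ reader 194 pos 0.0163 lean 1.3 skew -2.8 at .09: 0.0154
scene x+ dock 326 pos 0.0348 lean 0.1 skew -0.1 at .09: 0.0349
scene y+ reader 100 pos 0.0133 lean 0.4 skew -1.5 at .09: 0.013
scene y+ dock 132 pos 0.0279 lean -0.2 skew -0.2 at .09: 0.0278
side y+ reader 233 pos 0.0141 lean 0.5 skew -0.4 at .09: 0.0138
side y+ dock 329 pos 0.0284 lean -0.7 skew -0.5 at .09: 0.0279
side x- reader 88 pos -0.0167 lean 0.9 skew 13.6 at .09: -0.0173
side x- dock 68 pos -0.0225 lean 0.0 skew 3.5 at .09: -0.0224
```

```bash
python3 -m jog '[[0,0,0,-0.2,0],[0,0,0,-0.1,0],[0,0.1,0,0,0],[0,0.1,0,0,0],[0,0,0,0,0],[0,0,0,0,0],[0,0,0,0,0]]'; python3 rel.py | grep -v side
```

```text
time_s: 23.57
tool_pos: [0.546, -0.2426, 0.1934]
tool_rot: [-179.9, 0.1, 20.8]
force: [-1.1, -0.6, -0.3]
grip_width: 0.0257
grasp_force: 25.0
tcp in dock [-0.0014  0.0009  0.1934]
scene x+ reader 195 pos 0.0185 lean 1.7 skew -0.5 at .09: 0.0173
scene x+ dock 320 pos 0.0349 lean 0.5 skew -0.1 at .09: 0.0352
scene y+ reader 108 pos 0.0139 lean 0.0 skew -2.9 at .09: 0.0139
scene y+ dock 122 pos 0.0278 lean 0.1 skew -0.2 at .09: 0.0278
```

```bash
python3 -m jog '[[0,0.13,0.035,0,0],[0,0,0,0,0],[0,0,0,0.1,0],[0,0,0,0.15,0],[0,0,0,0.15,0],[0,0,0,0,0],[0,0,0,0,0]]'
```

```text
time_s: 24.25
tool_pos: [0.5495, -0.2418, 0.1856]
tool_rot: [-180.0, 0.0, 20.8]
force: [-1.3, 0.2, -3.0]
grip_width: 0.0257
grasp_force: 25.0
```

```bash
python3 -m jog '[[0,0,0,0.15,0],[0,0,0,0.15,0],[0,0,0,0.15,0],[0,0,0,0.15,0],[0,0,0,0.15,0],[0,0,0,0.15,0],[0,0,0,0,0],[0,0,0,0,0]]'; python3 rel.py | grep -v side
```

```text
time_s: 24.92
tool_pos: [0.5493, -0.2422, 0.1674]
tool_rot: [-180.0, 0.1, 20.8]
force: [-3.0, -2.0, -2.5]
grip_width: 0.0259
grasp_force: 25.0
tcp in dock [1.700e-03 1.000e-04 1.674e-01]
scene x+ reader 199 pos 0.0222 lean 2.2 skew -0.6 at .09: 0.0207
scene x+ dock 334 pos 0.0345 lean 0.1 skew -0.1 at .09: 0.0346
scene y+ reader 96 pos 0.0137 lean 1.2 skew -4.3 at .09: 0.0129
scene y+ dock 134 pos 0.0278 lean -0.1 skew -0.5 at .09: 0.0278
```

```bash
python3 -m jog '[[0,-0.05,0,0.1,0],[0,-0.05,0,0.15,0],[0,-0.03,0,0.15,0],[0,0,0,0.15,0],[0,0,0,0.15,0],[0,0,0,0.15,0],[0,0,0,0.15,0],[0,0,0,0,0],[0,0,0,0,0]]'
```

```text
time_s: 25.77
tool_pos: [0.5475, -0.2427, 0.148]
tool_rot: [-180.0, 0.0, 20.8]
force: [-0.0, 0.1, -1.3]
grip_width: 0.0258
grasp_force: 25.0
```

```bash
python3 -m jog '[[0,0,0,0.15,0],[0,0,0,0.15,0],[0,0,0,0.15,0],[0,0,0,0.15,0],[0,0,0,0.1,0],[0,0,0,0.1,0],[0,0,0,0,0],[0,0,0,0,0]]'
```

```text
time_s: 26.43
tool_pos: [0.5474, -0.2429, 0.1321]
tool_rot: [-180.0, 0.0, 20.8]
force: [-0.7, -0.2, -1.7]
grip_width: 0.0257
grasp_force: 25.0
```

```bash
python3 -m jog '[[0,0,0,0.05,0],[0,0,0,0.05,0],[0,0,0,0,0],[0,0,0,0,0]]'; python3 -m jog '[[0,0,0,0.05,0],[0,0,0,0,0],[0,0,0,0,0]]'; python3 -m jog '[[0,0,0,0.05,0],[0,0,0,0,0],[0,0,0,0,0]]'; python3 rel.py
```

```text
time_s: 26.77
tool_pos: [0.5474, -0.2429, 0.1303]
tool_rot: [180.0, -0.0, 20.8]
force: [-0.3, 0.1, -1.2]
grip_width: 0.0259
grasp_force: 25.0
time_s: 27.02
tool_pos: [0.5474, -0.243, 0.1292]
tool_rot: [180.0, 0.0, 20.8]
force: [-0.2, -0.7, -1.5]
grip_width: 0.0264
grasp_force: 25.0
time_s: 27.27
tool_pos: [0.5474, -0.243, 0.1282]
tool_rot: [-180.0, 0.0, 20.8]
force: [-0.2, -0.3, -2.1]
grip_width: 0.0256
grasp_force: 25.0
tcp in dock [-3.000e-04  1.000e-04  1.282e-01]
scene x+ reader 189 pos 0.0215 lean 1.2 skew -0.7 at .09: 0.0207
scene x+ dock 322 pos 0.0349 lean -0.2 skew -0.2 at .09: 0.0348
scene y+ reader 116 pos 0.0218 lean 2.5 skew -22.1 at .09: 0.02
scene y+ dock 132 pos 0.0278 lean 0.4 skew -0.3 at .09: 0.0281
side y+ reader 65 pos 0.0236 lean 8.1 skew 1.2 at .09: 0.0179
side y+ dock 327 pos 0.0284 lean -0.1 skew -0.0 at .09: 0.0284
side x- reader 45 pos -0.0184 lean -4.0 skew 26.8 at .09: -0.0156
side x- dock 69 pos -0.0252 lean -0.5 skew 9.6 at .09: -0.0255
```

```bash
for i in 1 2 3; do python3 -m jog '[[0,0,0,0.06,0],[0,0,0,0.04,0],[0,0,0,0,0],[0,0,0,0,0]]' | egrep 'tool_pos|force:'; done
```

```text
tool_pos: [0.5475, -0.243, 0.1263]
force: [-0.2, 0.8, -0.7]
grasp_force: 25.0
tool_pos: [0.5475, -0.243, 0.1261]
force: [-3.3, 1.3, 8.0]
grasp_force: 25.0
tool_pos: [0.5476, -0.2431, 0.1261]
force: [-7.8, 2.7, 18.2]
grasp_force: 25.0
```

```bash
python3 -m jog '[[0,0,0,-0.1,0],[0,0,0,-0.05,0],[0,0,0,0,0],[0,0,0,0,0]]' | egrep 'tool_pos|force:'; python3 -m jog '[[0.5,0,0,0,0],[0.8,0,0,0,0],[1,0,0,0,0],[1,0,0,0,0],[1,0,0,0,0],[1,0,0,0,0],[1,0,0,0,0],[1,0,0,0,0]]'
```

```text
tool_pos: [0.5479, -0.2432, 0.1262]
force: [-2.1, 0.6, 6.9]
grasp_force: 25.0
time_s: 29.37
tool_pos: [0.5474, -0.2429, 0.1252]
tool_rot: [-180.0, 0.0, 20.8]
force: [0.6, 0.2, 0.6]
grip_width: 0.0714
grasp_force: 0.0
```

```bash
python3 -m jog '[[1,0,0,0,0],[1,0,0,0,0],[1,0,0,-0.3,0],[1,0,0,-0.6,0],[1,0,0,-0.8,0],[1,0,0,-0.9,0],[1,0,0,-0.9,0],[1,0,0,-0.9,0],[1,0,0,-0.9,0],[1,0,0,-0.5,0],[1,0,0,0,0],[1,0,0,0,0]]'
python3 -m jog '[[1,-0.6,0,0,0],[1,-0.6,0,0,0],[1,-0.6,0,0,0],[1,-0.6,0,0,0],[1,-0.4,0,0,0],[1,0,0,0,0],[1,0,0,0,0],[1,0,0,0,0]]'
python3 - <<'E'
from h import *
from cell import env,read_camera
o,c=wrist("wrist3"); h=hsv(c)
m=np.zeros((480,640),np.uint8); m[90:240,260:390]=((h[...,1]>150)&(h[...,2]>120))[90:240,260:390]
b=blob(m,(325,166)); P=wonz(c,b,.17); r=cv2.minAreaRect((P[:,:2]*1000).astype(np.float32)); print("tail",np.round(r[0],1),np.round(r[1],1),round(r[2],1))
S0=load("pics/scene0.npz"); g=np.stack(np.meshgrid(np.arange(640),np.arange(480)),-1).reshape(-1,2)
for n in ["scene","side"]:
    c=read_camera(n); cv2.imwrite(f"pics/{n}_end.png",c["color"][:,:,::-1])
    for t,cc in (("start",load(f"pics/{n}0.npz")),("end",c)):
        hh=hsv(cc); w=g[cc["range_z"].ravel()>0]; p=pts(cc,g); q=hh[w[:,1],w[:,0]]
        k=(np.hypot(p[:,0]-.548,p[:,1]+.241)<.05)&(q[:,0]<15)&(q[:,1]>150)&(p[:,2]>.13)&(p[:,2]<.2)
        a=p[k]; print(n,t,len(a),"top z",np.percentile(a[:,2],[50,90,97]).round(4),"xy",a[:,:2].mean(0).round(4))
        for nm,xy,zr in (("jar",(.725,.01),(.092,.11)),("puck",(.725,-.19),(.012,.03)),("cork",(.725,.21),(.015,.035))):
            k=(np.hypot(p[:,0]-xy[0],p[:,1]-xy[1])<.07)&(p[:,2]>zr[0])&(p[:,2]<zr[1]); print("  ",nm,p[k].mean(0).round(4))
E
```

```text
time_s: 30.37
tool_pos: [0.5476, -0.2431, 0.242]
tool_rot: [179.9, -0.1, 20.8]
force: [-0.2, 0.2, -0.5]
grip_width: 0.087
grasp_force: 0.0
time_s: 31.03
tool_pos: [0.4954, -0.2625, 0.2414]
tool_rot: [180.0, -0.0, 20.9]
force: [-0.4, -0.0, 0.5]
grip_width: 0.0872
grasp_force: 0.0
tail [ 546.7 -242.7] [34.4 25. ] 20.9
scene start 161 top z [0.1659 0.1715 0.1731] xy [ 0.5563 -0.2365]
   jar [0.7259 0.0058 0.0999]
   puck [ 0.7294 -0.1942  0.0201]
   cork [0.7334 0.2059 0.0248]
scene end 97 top z [0.158  0.1676 0.1684] xy [ 0.5594 -0.2349]
   jar [0.7263 0.006  0.0999]
   puck [ 0.7297 -0.1943  0.0201]
   cork [0.7335 0.206  0.0248]
side start 131 top z [0.1645 0.1704 0.1716] xy [ 0.546  -0.2336]
   jar [0.7195 0.0079 0.099 ]
   puck [ 0.7227 -0.1918  0.019 ]
   cork [0.7252 0.2094 0.0237]
side end 134 top z [0.165  0.1704 0.1709] xy [ 0.5455 -0.2339]
   jar [0.7197 0.0083 0.0988]
   puck [ 0.7222 -0.1919  0.019 ]
   cork [0.725  0.2091 0.0238]
```

```bash
python3 -c "
from cell import env
print(env.sign_off())"
```

```text
the job is handed in; nothing more can be done
None
```

The reader was held about 40 mm in front of the orange butterfly's label for about 2.5 s. It was then lowered back into the dock to its starting height and released, with the jar, puck and cork unmoved in the before/after images; the job was handed in after about 31 s, and the sign-off returned no verdict.

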